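# Chock the wooden round on the sloping board

## Task

Get the wooden round from its inclined rest onto the sloping board, where it would roll off by itself: first lay the square-section offcut on the board as a chock and let go of it, and only then take the round and lay it level across the slope, roughly in the middle of the board's width, on the uphill side of the chock. Let go gently, so that it ends up at rest against the chock instead of dropping or rolling away, and leave the other things on the bench where they are.

Things in the scene. Friction and masses are not known exactly. Their poses are not given: they have to be found in the camera images.
- board_top (a point): Middle of the upper face of the sloping board: plain plywood, fixed, 190 mm along the slope, 240 mm wide, 12 mm thick, with no rims. Frame: x along the face straight uphill, y level across the width, z square to the face. The face slopes 9 degrees; this point is 30 mm above the bench, the low edge about 16 mm and the high edge about 45 mm. A round part rolls down it by itself; the offcut stays where it is laid.
- chock_center (a point): Centre of the square-section softwood offcut, the chock: 38 x 38 mm, 120 mm long, about 0.08 kg, lying loose on the bench. Its y axis runs along its length, z up. Thicker and shorter than the flat offcut, which is not needed.
- round_center (a point): Centre of the wooden round: a plain solid cylinder of pale wood, 40 mm diameter, 200 mm long, about 0.11 kg. Its x axis runs along its length. It starts loose on the rest, rising 35 degrees from level towards its +x end, its centre 125 mm above the bench, lower end against the foot plate.
- rest: Fixed wooden rest that carries the round: origin under its middle at bench height, x level towards the raised end, z up. Two V-shaped forks, each 14 mm thick, 58 mm wide, their middles 78 mm either side of the round's centre along its length, hold it from below and reach up to its mid-height; between them the round is free all round, with 39 mm from its axis to the 34 mm wide bar beneath. The base is 200 x 80 mm.
- screwdriver_cross: Screwdriver 210 mm long lying on the bench, a bystander.
- flat_offcut_center (a point): Centre of the flat offcut, 40 x 150 x 19 mm, lying on the bench, a bystander; not the chock.
Things that resemble listed ones, but are neither listed nor needed, are in the scene too. There is more than one size of the part that bears chock_center; the job needs the larger.

How it is judged:
By the outcome, as a careful person would: the job done as asked, in the order asked, and still so for the second after the job is handed in, with the robot touching nothing.
It also fails if it takes over 58 s, if anything falls off the work surface, if the arm or the gripper's body presses on something with over 40 N, if the wrist force passes 120 N, or if a joint passes its speed limit or range.

## Robot

A 6-joint arm with a two-finger parallel gripper is mounted at the origin on a cart in front of the work surface, level with it; the furniture and walls round the work are solid. World frame = base frame: x ahead of the robot, y to its left, z up, the work surface at z = 0. Lengths are in mm, angles in rad, forces in N, time in s.
With the tool pointing down it reaches from about 325 to 875 mm from the base axis. Payload 4.4 kg.
Tool frame: the origin (TCP) lies at the very end of the fingers, on their centre line; the grasp point (between the pads) lies 19 mm behind it (ctrl.grip_point_offset is the distance from the TCP to the grasp point, in mm); z points along the fingers, y is the line along which they close (so a half turn about z gives the same grasp; the last joint's range is limited). The gripper opens to 85 mm and grips with 20 to 120 N. Pads are 22 mm wide; open, the fingers measure 114 mm over their backs; the gripper's body (76 mm by 85 mm) begins 54 mm behind the grasp point. The pads swing forward as they close: fully open they stand 13 mm farther back than shut.
Start: joints at [1.109, 0.207, 1.542, -0, 1.393, -0.15], TCP at [176.404, 547.274, 231.282] pointing down, gripper open.
Joint ranges: [-2.73, 2.73], [-0.86, 2.22], [0.23, 2.46], [-1.11, 4.25], [0.08, 2.63], [-2.82, 2.82]. Speed limits (rad/s): [2.79, 2.79, 3.14, 3.14, 3.14, 3.14].

## Interface

Orientations are given as [roll, pitch, yaw] about the fixed x, y, z axes, in that order (R = Rz(yaw) Ry(pitch) Rx(roll)).
In Python, from workcell import readout, cams, workorder, ctrl gives the robot as it stands.
- The arm moves only by the shell command python3 -m handwheel 'ROWS' [OPENING] [FORCE]. ROWS is JSON, a list of rows, each an object with "delta_pos": the shift along the world's x, y, z in units of 60 mm (1.0 is 60 mm), a list of three; "twist": the turn, a rotation vector about the world's x, y, z in units of 5 degrees (1.0 is 5 degrees), a list of three. A call has 1 to 12 rows; each row shifts and turns the commanded pose from where the row before left it; what a row does not reach is not made up. A row lasts 1/8 s, in which the tool goes at most 62.5 mm and 10.7 degrees, less where a joint would pass 70% of its speed; a pose out of reach is approached as far as the arm can. A call is refused whole if a number of a shift passes 1 or a number of a turn 1, either way. A call with a gripper value outside its range is refused whole. OPENING is the gripper command: -1 is shut, 1 is fully open, values between are in proportion, set as the call begins (- or left out, the last holds). The fingers move at their own pace and stop on an object; FORCE is the grip in N (left out, the last holds). Time passes only in rows, so rows that do not move let the fingers close. It gives the time, the measured TCP pose, the force, the opening and the grip force at its end, in the units of the state.
- readout.read_state(): the state, without advancing time (a new reading comes with each control period).
- cams.capture(name): name is "scene" or "side" or "wrist"; returns a dict with "frame" (480x640x3 uint8, red, green, blue), "vfov" (degrees; the focal length in pixels is half the picture's height over the tangent of half this angle, whatever the lens; pixels are square), "cx", "cy" (the principal point, pixels), "T" (4x4, takes a point from camera to world coordinates). Camera axes: x right, y down, z forward; pixel columns grow to the right and rows downward; lengths in mm; the calibration is good to about 2 mm. A picture is of the moment at which its call begins. There is no depth.
- workorder.sign_off(): hands the job in; it is judged then, once.
The state is a dict: "time_s": time; "qpos": joint angles; "joint_vel": joint speeds; "joint_torque": joint torques, N m; "ee_pos": TCP position; "orientation": TCP orientation; "contact_force": force on the tool from outside, world axes, zero at the start; "ft_torque": the same for the moment, N m; "opening": finger opening in mm; "grip_force": force on a finger pad.
Only numpy, scipy, OpenCV 4.12 (cv2) and the standard library are available. Lean on these libraries where they do the work, as an engineer would, in place of code of your own. Each camera call takes 0.05 s, during which the arm holds its last target. There are 200 camera calls.

## Working session

There is one attempt and no reset: what is moved stays moved. The work goes in short steps, Python scripts to look and compute and a shell command to move; the robot and the scene stay as the last step left them, time stands still between calls to the robot, and variables do not carry over. Pictures are saved under pics/ and viewed, at most 10 in all, crops included, and the job is handed in when it is done.

```bash
mkdir -p pics; ls; python3 - <<'E'
from workcell import readout,cams,ctrl
import cv2,numpy as np
for n in["scene","side"]:
    c=cams.capture(n);cv2.imwrite(f"pics/{n}0.png",c["frame"][:,:,::-1]);print(n,c["vfov"],c["cx"],c["cy"],np.round(c["T"],3).tolist())
    np.savez(f"{n}0.npz",**{k:c[k] for k in("frame","vfov","cx","cy","T")})
print(readout.read_state(),ctrl.grip_point_offset)
E
```

```text
pics
scene 55.35461459377963 316.6507865920455 245.7341702637558 [[0.68, -0.382, 0.626, -106.156], [-0.733, -0.379, 0.565, -781.672], [0.021, -0.843, -0.537, 590.543], [0.0, 0.0, 0.0, 1.0]]
side 57.5061341265814 318.00945941806447 234.9902166282374 [[0.998, 0.038, -0.055, 515.795], [0.066, -0.408, 0.911, -1038.074], [0.012, -0.912, -0.409, 439.644], [0.0, 0.0, 0.0, 1.0]]
{'time_s': 0.1, 'qpos': array([ 1.10849804e+00,  2.07382663e-01,  1.54283794e+00, -8.50641969e-06,
        1.39351116e+00, -1.50484986e-01]), 'joint_vel': array([-1.84085893e-03, -3.17783739e-03, -1.62481423e-03, -1.49924455e-04,
        1.39276935e-03,  3.76386433e-05]), 'joint_torque': array([-1.75972076e-03, -3.84092510e+01, -2.92548287e+01, -3.15888801e-04,
        4.77367721e-03, -4.36785353e-05]), 'ee_pos': array([176.09077269, 546.6376492 , 230.2019667 ]), 'orientation': array([-3.13947646e+00, -3.12414893e-04,  2.82978053e+00]), 'contact_force': array([ 0.21124095, -0.38839828,  0.10860267]), 'ft_torque': array([-0.01679421, -0.01789937,  0.04345957]), 'grip_force': 0.0, 'opening': 85.5413196543112} 18.700000000000003
```

View pics/scene0.png

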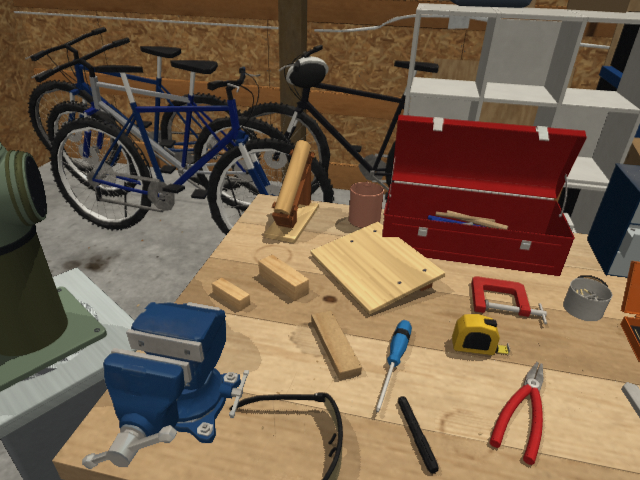

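View pics/side0.png

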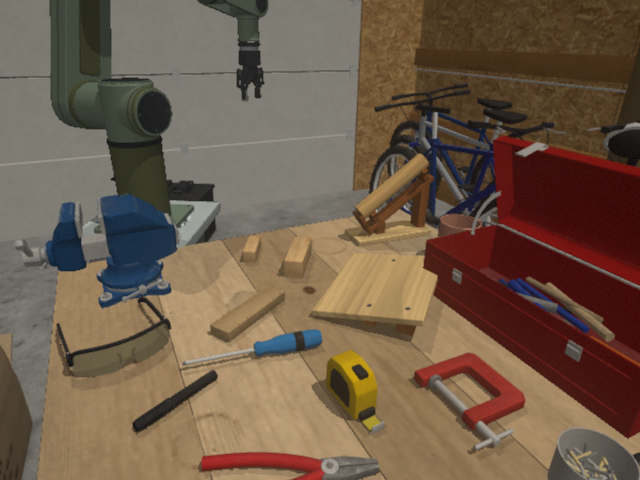

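The scene view shows the round on its rest at about (295,183), the large chock at (283,277), a small lookalike at (230,293), the board at (377,265) and the flat offcut at (335,345). In the side view the round is at (392,193), the chock at (298,256) and the board at (377,290). I'll enlarge both to get corners.

```bash
python3 - <<'E'
import cv2
a=cv2.imread("pics/scene0.png")[130:330,200:460];b=cv2.imread("pics/side0.png")[140:340,230:450]
cv2.imwrite("pics/a.png",cv2.resize(a,None,fx=3,fy=3,interpolation=cv2.INTER_CUBIC)[:600,:780])
cv2.imwrite("pics/b.png",cv2.resize(b,None,fx=3,fy=3,interpolation=cv2.INTER_CUBIC))
E
```

```text
(no output)
```

View pics/a.png

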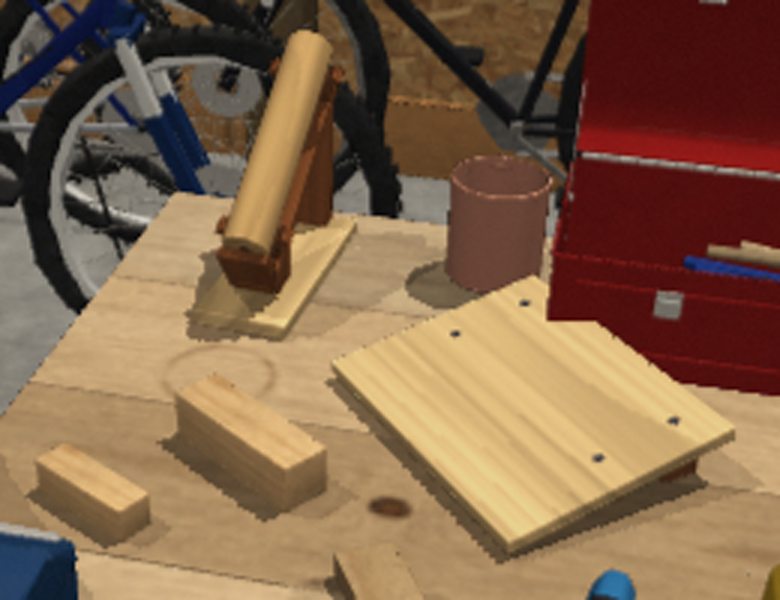

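View pics/b.png

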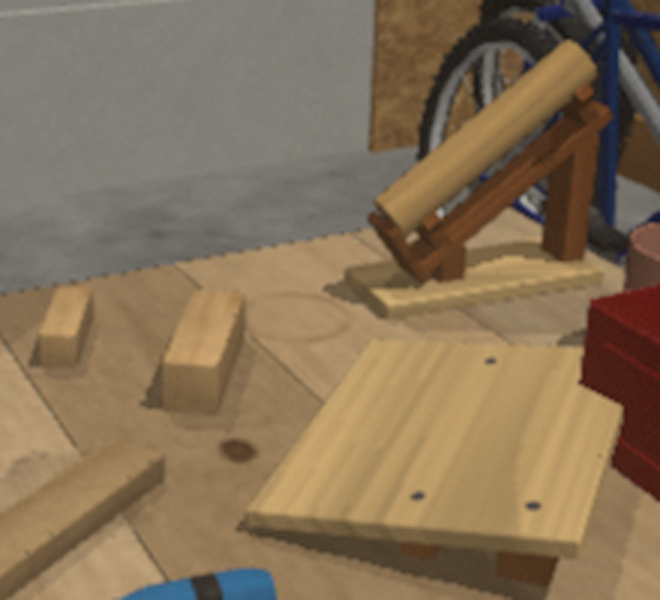

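The crops show the corners clearly. In crop a, the chock top is at (175,397), (213,374), (326,452), (283,470) and the board face at (333,367), (533,277), (733,433), (510,543). The round's ends are at (248,240) and (313,37). Crop b has matching points for each.

```bash
cat > h.py <<'E'
import numpy as np
def load(n):
    d=np.load(n+".npz");return {k:d[k] for k in d}
def ray(c,p):
    f=c["frame"].shape[0]/2/np.tan(np.radians(c["vfov"])/2)
    v=np.array([(p[0]-c["cx"])/f,(p[1]-c["cy"])/f,1.]);T=np.array(c["T"])
    d=T[:3,:3]@v;return T[:3,3],d/np.linalg.norm(d)
def plane(c,p,z):
    o,d=ray(c,p);return o+d*(z-o[2])/d[2]
def tri(c1,p1,c2,p2):
    o,d=ray(c1,p1);q,e=ray(c2,p2)
    s=np.linalg.lstsq(np.c_[d,-e],q-o,rcond=None)[0]
    a,b=o+d*s[0],q+e*s[1];return (a+b)/2,np.linalg.norm(a-b)
E
python3 - <<'E'
from h import *
np.set_printoptions(precision=1,suppress=True)
S,D=load("scene0"),load("side0")
A=lambda p:(200+p[0]/3-.33,130+p[1]/3-.33);B=lambda p:(230+p[0]/3-.33,140+p[1]/3-.33)
for n,a,b in [("ck -x near",(283,470),(165,366)),("ck +x near",(326,452),(217,369)),("ck -x far",(175,397),(200,290)),("ck +x far",(213,374),(243,292)),
 ("bd lowfar",(333,367),(373,340)),("bd lownear",(510,543),(250,517)),("bd highnear",(733,433),(577,545)),
 ("rd low",(248,240),(394,217)),("rd hi",(313,37),(582,58))]:
    print(n,*tri(S,A(a),D,B(b)))
for p in [(333,367),(510,543)]: print("low",plane(S,A(p),16))
for p in [(533,277),(733,433)]: print("hi",plane(S,A(p),45))
for p in [(250,517),(373,340)]: print("lowD",plane(D,B(p),16))
print(plane(D,B((577,545)),45))
for p in [(175,397),(213,374),(326,452),(283,470)]: print("ck",plane(S,A(p),38))
for p in [(165,366),(217,369),(200,290),(243,292)]: print("ckD",plane(D,B(p),38))
E
```

```text
ck -x near [ 403.  -263.7   30.5] 1.2918067426628037
ck +x near [ 438.  -269.6   31.6] 1.502829629804422
ck -x far [ 412.1 -144.3   30.4] 3.956801483162435
ck +x far [ 445.7 -148.    33.7] 0.07943728502863735
bd lowfar [ 542.6 -177.3   10.6] 4.136753001509508
bd lownear [ 471.  -403.3    8.7] 1.7709063392856135
bd highnear [ 645.1 -460.5   37.8] 2.197744129207267
rd low [559.  -66.7  68.7] 4.013884014700716
rd hi [703.7   2.5 183.1] 4.640536543163602
low [ 533.8 -185.6   16. ]
low [ 464.8 -407.1   16. ]
hi [ 711.7 -239.5   45. ]
hi [ 633.7 -465.7   45. ]
lowD [ 471.5 -415.4   16. ]
lowD [ 543.1 -184.    16. ]
[ 643.5 -469.1   45. ]
ck [ 402.8 -155.6   38. ]
ck [ 441.4 -152.9   38. ]
ck [ 430.9 -276.4   38. ]
ck [ 396.9 -269.8   38. ]
ckD [ 404.9 -279.1   38. ]
ckD [ 439.3 -280.2   38. ]
ckD [ 414.4 -156.6   38. ]
ckD [ 446.4 -157.3   38. ]
```

```bash
python3 -m handwheel '[{"delta_pos":[0.5,-0.83,0],"twist":[0,0,-1]},{"delta_pos":[0.5,-0.83,0],"twist":[0,0,-1]},{"delta_pos":[0.5,-0.83,0],"twist":[0,0,-1]},{"delta_pos":[0.5,-0.83,0],"twist":[0,0,-1]},{"delta_pos":[0.5,-0.83,0],"twist":[0,0,-1]},{"delta_pos":[0.5,-0.83,0],"twist":[0,0,-1]},{"delta_pos":[0.5,-0.83,0],"twist":[0,0,-1]},{"delta_pos":[0.5,-0.83,0],"twist":[0,0,-1]}]' 1 60
python3 -m handwheel '[{"delta_pos":[0,-0.85,0],"twist":[0,0,-1]},{"delta_pos":[0,-0.85,0],"twist":[0,0,-1]},{"delta_pos":[0,-0.85,0],"twist":[0,0,-1]},{"delta_pos":[0,-0.85,0],"twist":[0,0,-1]},{"delta_pos":[0,-0.85,0],"twist":[0,0,-1]},{"delta_pos":[0,-0.85,0],"twist":[0,0,-1]},{"delta_pos":[0,-0.85,0],"twist":[0,0,-1]},{"delta_pos":[0,0,0],"twist":[0,0,0]}]'
cat >> h.py <<'E'
def snap(name,out):
    from workcell import cams
    import cv2
    c=cams.capture(name);np.savez(out+".npz",**{k:c[k] for k in("frame","vfov","cx","cy","T")})
    cv2.imwrite(f"pics/{out}.png",c["frame"][:,:,::-1]);return c
def state():
    from workcell import readout
    from scipy.spatial.transform import Rotation as R
    s=readout.read_state();M=R.from_euler("xyz",s["orientation"]).as_matrix()
    np.set_printoptions(precision=3,suppress=True)
    print("t",s["time_s"],"p",s["ee_pos"],"y",M[:,1],"z",M[:,2],"F",s["contact_force"],"op",s["opening"],"g",s["grip_force"],"q",s["qpos"]);return s,M
E
python3 -c "
from h import *
state();print(snap('wrist','w1')['T'])"
```

```text
time_s: 1.1
ee_pos: [416.8, 147.1, 231.1]
orientation: [3.141, -0.0, 2.129]
contact_force: [1.2, 0.3, -0.2]
opening: 85.2
grip_force: 0.0
time_s: 2.1
ee_pos: [415.9, -211.0, 230.9]
orientation: [-3.141, 0.0, 1.516]
contact_force: [-0.2, 0.4, -0.3]
opening: 85.3
grip_force: 0.0
t 2.1 p [ 415.934 -210.992  230.938] y [ 0.998 -0.055 -0.001] z [-0.001 -0.    -1.   ] F [-0.171  0.383 -0.3  ] op 85.25647317482789 g 0.0 q [-0.655 -0.028  1.797 -0.001  1.373 -0.6  ]
[[   0.998   -0.054   -0.017  418.893]
 [  -0.056   -0.956   -0.287 -138.409]
 [  -0.001    0.287   -0.958  372.246]
 [   0.       0.       0.       1.   ]]
```

View pics/w1.png

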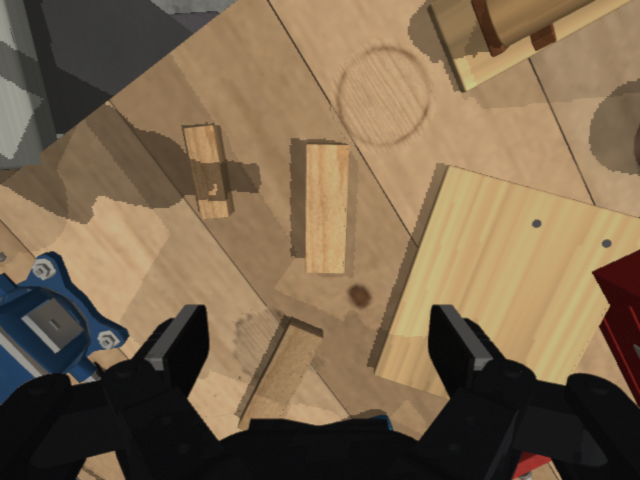

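The wrist view shows the chock's top face between (306,144) and (346,273). The board's low edge runs from (446,165) to (375,372).

```bash
python3 - <<'E'
from h import *
import cv2
np.set_printoptions(precision=1,suppress=True)
W=load("w1")
g=cv2.cvtColor(W["frame"],cv2.COLOR_RGB2HSV)
P=[plane(W,p,38) for p in [(306.5,144),(349,144),(346,273),(307,273)]]
print(np.array(P),np.mean(P,0)); d=(P[0]+P[1]-P[2]-P[3])/2;print("ck len",np.linalg.norm(d),"yaw",np.degrees(np.arctan2(-d[0],d[1])))
a,b=[plane(W,p,16) for p in [(446,165),(375,372)]];print("bd low",a,b,np.linalg.norm(a-b),np.degrees(np.arctan2(-(a-b)[0],(a-b)[1])))
u=np.array([-(b-a)[1],(b-a)[0],0]);u/=np.linalg.norm(u);print("centre",(a+b)/2+u*93.8,u)
E
```

```text
[[ 407.8 -150.9   38. ]
 [ 444.5 -152.9   38. ]
 [ 437.7 -272.2   38. ]
 [ 400.5 -270.2   38. ]] [ 422.6 -211.6   38. ]
ck len 119.51736744725517 yaw -3.3704906383404265
bd low [ 536.2 -178.    16. ] [ 467.  -400.5   16. ] 232.9862260718321 -17.273129242313306
centre [ 591.2 -317.1   16. ] [ 1.  -0.3  0. ]
```

```bash
python3 -m handwheel '[{"delta_pos":[0.11,-0.01,-0.8],"twist":[0,0,0]},{"delta_pos":[0,0,-0.8],"twist":[0,0,0]},{"delta_pos":[0,0,-0.8],"twist":[0,0,0]},{"delta_pos":[0,0,-0.7],"twist":[0,0,0]},{"delta_pos":[0,0,-0.4],"twist":[0,0,0]},{"delta_pos":[0,0,-0.17],"twist":[0,0,0]},{"delta_pos":[0,0,0],"twist":[0,0,0]}]' 1 60
python3 -m handwheel '[{"delta_pos":[0,0,0],"twist":[0,0,0]},{"delta_pos":[0,0,0],"twist":[0,0,0]},{"delta_pos":[0,0,0],"twist":[0,0,0]},{"delta_pos":[0,0,0],"twist":[0,0,0]},{"delta_pos":[0,0,0],"twist":[0,0,0]},{"delta_pos":[0,0,0],"twist":[0,0,0]},{"delta_pos":[0,0,0],"twist":[0,0,0]},{"delta_pos":[0,0,0],"twist":[0,0,0]}]' -1 60
```

```text
time_s: 3.02
ee_pos: [422.9, -207.7, 10.9]
orientation: [-3.141, -0.001, 1.522]
contact_force: [-0.3, 0.7, -0.0]
opening: 85.5
grip_force: 0.0
time_s: 4.03
ee_pos: [424.2, -209.6, 12.3]
orientation: [3.139, 0.001, 1.521]
contact_force: [-0.6, 0.8, 6.7]
opening: 36.7
grip_force: 62.2
```

```bash
python3 -m handwheel '[{"delta_pos":[0,0,0.7],"twist":[0,0,0]},{"delta_pos":[0,0,0.8],"twist":[0,0,0]},{"delta_pos":[0,0,0.8],"twist":[0,0,0]},{"delta_pos":[0.7,-0.7,0],"twist":[0,0,-0.93]},{"delta_pos":[0.7,-0.7,0],"twist":[0,0,-0.93]},{"delta_pos":[0.65,-0.65,0],"twist":[0,0,-0.93]},{"delta_pos":[0,0,-0.3],"twist":[-0.27,-0.86,0]},{"delta_pos":[0,0,-0.7],"twist":[-0.27,-0.86,0]},{"delta_pos":[0,0,-0.5],"twist":[0,0,0]},{"delta_pos":[0,0,0],"twist":[0,0,0]},{"delta_pos":[0,0,0],"twist":[0,0,0]}]'
python3 -c "
from h import *
state();snap('wrist','w2');snap('side','s2')
import cv2
a=cv2.imread('pics/w2.png');b=cv2.imread('pics/s2.png')[200:380,220:540]
b=cv2.resize(b,(533,300));cv2.imwrite('pics/c2.png',np.vstack([cv2.resize(a,(400,300)),b[:,66:466]]))"
```

```text
time_s: 5.4
ee_pos: [546.9, -332.4, 60.3]
orientation: [2.982, 0.002, 1.277]
contact_force: [-0.3, -0.1, -1.5]
opening: 36.8
grip_force: 61.3
t 5.4 p [ 546.879 -332.41    60.304] y [ 0.945 -0.285  0.158] z [ 0.151 -0.048 -0.987] F [-0.296 -0.057 -1.473] op 36.81694749638605 g 61.32776141166687 q [-0.712  0.436  1.636  0.078  0.924 -0.461]
```

View pics/c2.png

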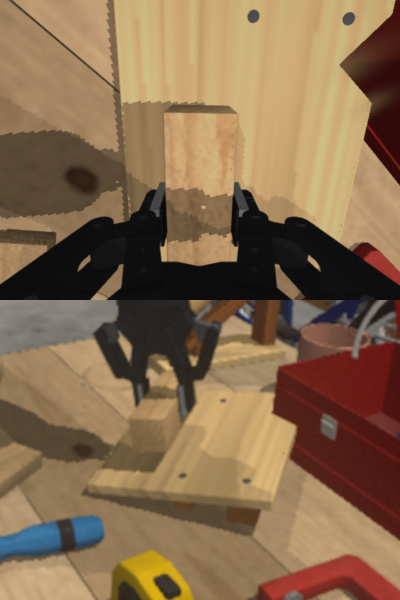

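The chock is held square to the board's low edge and sits over the lower half of the board. Next I'll lower it until it touches.

```bash
python3 -m handwheel '[{"delta_pos":[0,0,-0.2],"twist":[0,0,0]},{"delta_pos":[0,0,-0.1],"twist":[0,0,0]},{"delta_pos":[0,0,0],"twist":[0,0,0]}]'
for i in 1 ; do python3 -m handwheel '[{"delta_pos":[0,0,-0.04],"twist":[0,0,0]},{"delta_pos":[0,0,0],"twist":[0,0,0]}]'; done;  python3 -m handwheel '[{"delta_pos":[0,0,-0.04],"twist":[0,0,0]},{"delta_pos":[0,0,0],"twist":[0,0,0]}]'
```

```text
time_s: 5.88
ee_pos: [545.3, -331.1, 40.0]
orientation: [2.986, 0.001, 1.277]
contact_force: [-0.5, -0.6, -0.6]
opening: 36.9
grip_force: 61.3
time_s: 6.12
ee_pos: [546.0, -331.7, 38.6]
orientation: [2.984, 0.002, 1.277]
contact_force: [-0.5, 0.3, -0.3]
opening: 37.1
grip_force: 61.3
time_s: 6.38
ee_pos: [546.4, -332.1, 36.7]
orientation: [2.983, 0.002, 1.277]
contact_force: [0.1, 0.7, -0.1]
opening: 36.9
grip_force: 61.5
```

```bash
python3 -m handwheel '[{"delta_pos":[0,0,-0.03],"twist":[0,0,0]},{"delta_pos":[0,0,0],"twist":[0,0,0]}]'|grep -E "ee_pos|contact";  python3 -m handwheel '[{"delta_pos":[0,0,-0.03],"twist":[0,0,0]},{"delta_pos":[0,0,0],"twist":[0,0,0]}]'|grep -E "ee_pos|contact"
```

```text
ee_pos: [546.4, -332.0, 36.7]
contact_force: [-4.7, 3.1, 11.6]
ee_pos: [546.4, -332.1, 36.6]
contact_force: [-9.2, 7.2, 21.5]
```

Contact is made. I'll back off the last step, release, and retreat along the board's normal.

```bash
python3 -m handwheel '[{"delta_pos":[0,0,0.04],"twist":[0,0,0]},{"delta_pos":[0,0,0],"twist":[0,0,0]}]'|grep -E "ee_pos|contact"; python3 -m handwheel '[{"delta_pos":[0,0,0],"twist":[0,0,0]},{"delta_pos":[0,0,0],"twist":[0,0,0]},{"delta_pos":[0,0,0],"twist":[0,0,0]},{"delta_pos":[0,0,0],"twist":[0,0,0]},{"delta_pos":[-0.07,0.02,0.5],"twist":[0,0,0]},{"delta_pos":[-0.12,0.04,0.8],"twist":[0,0,0]},{"delta_pos":[-0.12,0.04,0.8],"twist":[0,0,0]},{"delta_pos":[0,0,0.9],"twist":[0,0,0]},{"delta_pos":[0,0,0.9],"twist":[0,0,0]},{"delta_pos":[0,0,0],"twist":[0,0,0]}]' 1 60
python3 -c "
from h import *
s,M=state();W=snap('wrist','w3');print(W['T'])"
```

```text
ee_pos: [546.5, -332.1, 36.7]
contact_force: [-4.0, 3.3, 9.9]
time_s: 8.38
ee_pos: [530.2, -328.1, 276.6]
orientation: [2.972, 0.007, 1.277]
contact_force: [-0.3, -0.5, -0.3]
opening: 85.4
grip_force: 0.0
t 8.375 p [ 530.238 -328.103  276.579] y [ 0.944 -0.284  0.169] z [ 0.16  -0.056 -0.986] F [-0.296 -0.462 -0.345] op 85.40328406604317 g 0.0 q [-0.726  0.17   1.5    0.066  1.315 -0.445]
[[   0.944   -0.324    0.069  527.502]
 [  -0.285   -0.901   -0.328 -250.64 ]
 [   0.169    0.29    -0.942  415.347]
 [   0.       0.       0.       1.   ]]
```

View pics/w3.png

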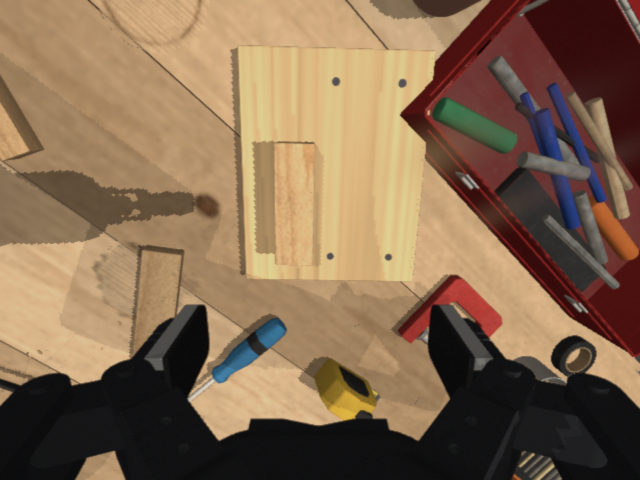

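The chock stands alone on the board. Its top face spans (276,142) to (313,265), and the board corners are (238,46), (434,52), (412,280) and (247,279).

```bash
python3 - <<'E'
from h import *
np.set_printoptions(precision=1,suppress=True)
W=load("w3")
lo=[plane(W,p,16) for p in [(238,46),(247,279)]];hi=[plane(W,p,45) for p in [(434,52),(412,280)]]
print(lo,hi); c=np.mean(lo+hi,0); v=(lo[0]-lo[1]+hi[0]-hi[1]);yaw=np.arctan2(-v[0],v[1]);print("c",c,"yaw",np.degrees(yaw),[np.linalg.norm(x) for x in (lo[0]-lo[1],hi[0]-hi[1],lo[0]-hi[0],lo[1]-hi[1])])
a=np.radians(9);cy,sy=np.cos(yaw),np.sin(yaw);ux=np.array([cy*np.cos(a),sy*np.cos(a),np.sin(a)]);uy=np.array([-sy,cy,0]);uz=np.cross(ux,uy);C=np.array([c[0],c[1],30])
for p in [(276,142),(314,142),(313,265),(275,265)]:
    o,d=ray(W,p);X=o+d*((C+38*uz-o)@uz)/(d@uz);print("ck board",(X-C)@ux,(X-C)@uy,X)
E
```

```text
[array([ 540.1, -179.6,   16. ]), array([ 466.9, -405.5,   16. ])] [array([ 714.8, -237.4,   45. ]), array([ 643.1, -461.1,   45. ])]
c [ 591.2 -320.9   30.5] yaw -17.856494881013585 [np.float64(237.38566701769642), np.float64(234.96517806037582), np.float64(186.2920916399612), np.float64(187.01345416651034)]
ck board -54.95115599705262 33.135088951991854 [ 544.1 -270.9   58.9]
ck board -20.11529094248461 33.74332189138171 [ 577.  -280.9   64.4]
ck board -19.359102516883084 -86.68236426108014 [ 540.8 -395.7   64.5]
ck board -57.74235897177047 -87.19171899618728 [ 504.6 -384.6   58.5]
```

```bash
cat >> h.py <<'E'
def goal(p,M1):
    from scipy.spatial.transform import Rotation as R
    s,M=state();rv=R.from_matrix(M1@M.T).as_rotvec(degrees=True)/5
    print("dpos units",(p-s["ee_pos"])/60,"twist units",rv)
def roundpose(psi,tilt=35):
    a,p=np.radians([tilt,psi]);c,s=np.cos(a),np.sin(a)
    u=np.array([c*np.cos(p),c*np.sin(p),s]);z=np.array([s*np.cos(p),s*np.sin(p),-c])
    y=np.array([np.sin(p),-np.cos(p),0]);return u,np.c_[np.cross(y,z),y,z]
E
python3 - <<'E'
from h import *
u,M=roundpose(25.6);C=np.array([631,-32,126.]);p=C+52*u+(14-120)*M[:,2];print(p,u,M)
goal(p,M)
E
```

```text
[614.58376581 -39.86534155 242.65609138] [0.73873796 0.35394392 0.57357644] [[ 0.73873796  0.43208575  0.51726989]
 [ 0.35394392 -0.90183253  0.2478342 ]
 [ 0.57357644  0.         -0.81915204]]
t 8.425 p [ 528.741 -326.826  272.698] y [ 0.945 -0.285  0.163] z [ 0.154 -0.051 -0.987] F [-0.596 -0.285 -1.243] op 85.42139025368212 g 0.0 q [-0.726  0.173  1.504  0.066  1.315 -0.445]
dpos units [ 1.431  4.783 -0.501] twist units [ 6.685 -3.281 -8.621]
```

```bash
python3 -m handwheel '[{"delta_pos":[0.14,0.48,0],"twist":[0.67,-0.33,-0.86]},{"delta_pos":[0.14,0.48,0],"twist":[0.67,-0.33,-0.86]},{"delta_pos":[0.14,0.48,0],"twist":[0.67,-0.33,-0.86]},{"delta_pos":[0.14,0.48,0],"twist":[0.67,-0.33,-0.86]},{"delta_pos":[0.14,0.48,0],"twist":[0.67,-0.33,-0.86]},{"delta_pos":[0.14,0.48,0],"twist":[0.67,-0.33,-0.86]},{"delta_pos":[0.14,0.48,0],"twist":[0.67,-0.33,-0.86]},{"delta_pos":[0.14,0.48,-0.1],"twist":[0.67,-0.33,-0.86]},{"delta_pos":[0.14,0.48,-0.2],"twist":[0.67,-0.33,-0.86]},{"delta_pos":[0.14,0.48,-0.2],"twist":[0.67,-0.33,-0.86]},{"delta_pos":[0,0,0],"twist":[0,0,0]}]'
python3 -c "
from h import *
u,M=roundpose(25.6);C=np.array([631,-32,126.]);goal(C+52*u+(14-120)*M[:,2],M);print(snap('wrist','w4')['T'])"
```

```text
time_s: 9.8
ee_pos: [608.4, -35.0, 234.3]
orientation: [-3.128, -0.61, 0.447]
contact_force: [-0.5, 0.2, 0.2]
opening: 85.3
grip_force: 0.0
t 9.8 p [608.358 -35.038 234.256] y [ 0.439 -0.899 -0.011] z [ 0.511  0.259 -0.82 ] F [-0.49   0.195  0.246] op 85.31199068054816 g 0.0 q [-0.444  0.018  1.868  0.595  0.943  0.397]
dpos units [ 0.104 -0.08   0.14 ] twist units [-0.107 -0.063 -0.084]
[[  0.438  -0.855   0.277 588.413]
 [ -0.899  -0.413   0.147 -46.583]
 [ -0.011  -0.313  -0.95  391.733]
 [  0.      0.      0.      1.   ]]
```

View pics/w4.png

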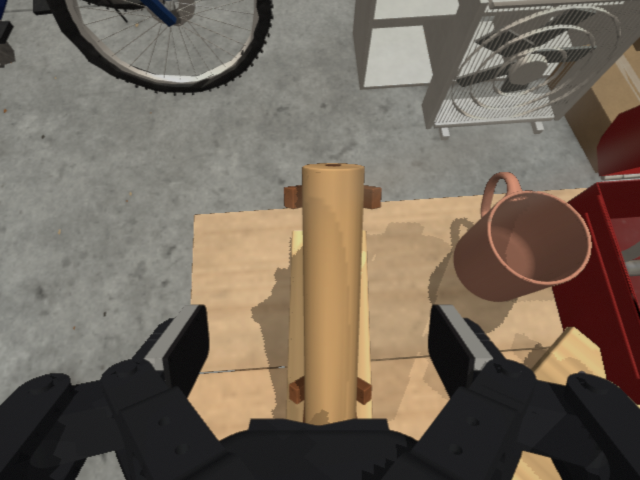

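The round runs up the image from (331,400) to its upper end at (333.5,166). Both forks are clear of the fingers' line, and the cup and toolbox are well to the right.

```bash
python3 - <<'E'
from h import *
from scipy.optimize import brentq
W=load("w4")
mid=lambda a,b:sum(ray(W,p)[1] for p in(a,b))
n=np.cross(mid((303,172),(364,172)),mid((305.5,395),(357,395)));n/=np.linalg.norm(n)
psi=brentq(lambda p:roundpose(p)[0]@n,-10,60);u,M=roundpose(psi)
E=plane(W,(333.5,166),125+100*u[2]);C=E-100*u
print("psi",psi,"C",C,"end",E)
for p in[(333,187),(331,378)]:
  o,d=ray(W,p);s=np.linalg.lstsq(np.c_[d,-u],C-o,rcond=None)[0];print("fork s",s[1])
for back in(90,0):
  p=C+50*u+(14-back)*M[:,2];print(p);goal(p,M)
E
```

```text
psi 25.632276382894386 C [624.27063403 -36.74085546 125.        ] end [698.12447937  -1.30485337 182.35764364]
fork s 86.76509828298634
fork s -56.649611526364495
[621.89566208 -37.88039682 215.93437718]
t 9.85 p [609.74  -36.632 236.211] y [ 0.438 -0.899 -0.007] z [ 0.514  0.257 -0.819] F [ 0.257 -0.752 -0.09 ] op 85.34019845684459 g 0.0 q [-0.445  0.017  1.865  0.594  0.943  0.396]
dpos units [ 0.203 -0.021 -0.338] twist units [-0.082 -0.026 -0.067]
[668.437 -15.549 142.211]
t 9.85 p [609.74  -36.632 236.211] y [ 0.438 -0.899 -0.007] z [ 0.514  0.257 -0.819] F [ 0.257 -0.752 -0.09 ] op 85.34019845684459 g 0.0 q [-0.445  0.017  1.865  0.594  0.943  0.396]
dpos units [ 0.978  0.351 -1.567] twist units [-0.082 -0.026 -0.067]
```

```bash
python3 -m handwheel '[{"delta_pos":[0.04,-0.09,0],"twist":[-0.08,-0.03,-0.07]},{"delta_pos":[0.23,0.11,-0.4],"twist":[0,0,0]},{"delta_pos":[0.23,0.11,-0.4],"twist":[0,0,0]},{"delta_pos":[0.23,0.11,-0.4],"twist":[0,0,0]},{"delta_pos":[0,0,0],"twist":[0,0,0]}]'
python3 -c "
from h import *
import cv2
state();snap('wrist','w5');snap('side','s5')
a=cv2.imread('pics/w5.png');b=cv2.imread('pics/s5.png')[110:260,330:530]
cv2.imwrite('pics/c5.png',np.vstack([cv2.resize(a,(400,300)),cv2.resize(b,(400,300))]))"
```

```text
time_s: 10.48
ee_pos: [655.0, -23.9, 165.2]
orientation: [3.14, -0.613, 0.446]
contact_force: [-0.3, 0.6, -0.6]
opening: 85.5
grip_force: 0.0
t 10.475 p [654.952 -23.914 165.203] y [ 0.43  -0.903  0.001] z [ 0.519  0.247 -0.818] F [-0.324  0.577 -0.622] op 85.48326525696163 g 0.0 q [-0.377  0.193  1.836  0.644  0.776  0.356]
```

View pics/c5.png

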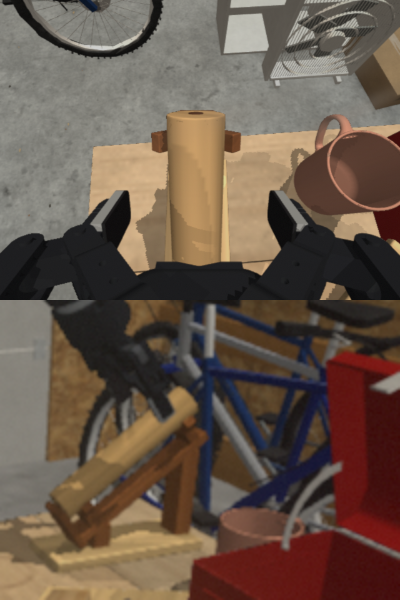

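The round is centred between the fingers (196 against 199). In the side crop, the near fingertip at about (187,118) looks close to the upper fork, so I'll check the distance along the axis numerically.

```bash
python3 - <<'E'
from h import *
W=load("w5");D=load("s5")
def proj(c,X):
    f=240/np.tan(np.radians(c["vfov"])/2);T=np.array(c["T"]);v=T[:3,:3].T@(X-T[:3,3]);return np.array([c["cx"],c["cy"]])+f*v[:2]/v[2]
u,M=roundpose(25.6);tcp=np.array([654.9,-23.9,165.2]);crop=lambda p:(p-[330,110])*2
print("near tip in crop",crop(proj(D,tcp+42*M[:,1]-13*M[:,2])),"far",crop(proj(D,tcp-42*M[:,1]-13*M[:,2])))
for px in [(313,176),(313,180),(313,184)]:
    E=plane(W,px,182.4);print("end",E,"C",E-100*u,"tcp along", (tcp-(E-100*u))@u)
for C in [np.array([624.3,-36.7,125]),np.array([631,-32,126])]:
    print("side crop ends",crop(proj(D,C-100*u)),crop(proj(D,C+100*u)),"upper fork",crop(proj(D,C+71*u+29*M[:,1])),"wrist end",proj(W,C+100*u),"fork in",proj(W,C+71*u+29*M[:,1]))
E
```

```text
near tip in crop [163.13409772 116.40152143] far [124.7113598  98.6507585]
end [7.00737581e+02 4.11598386e-01 1.82400000e+02] C [626.86378485 -34.98279406 125.04235636] tcp along 47.6675820686196
end [ 6.99057212e+02 -3.96810634e-01  1.82400000e+02] C [625.1834161  -35.79120308 125.04235636] tcp along 49.19506571281672
end [697.3894105  -1.1991736 182.4      ] C [623.51561474 -36.59356604 125.04235636] tcp along 50.711125376609886
side crop ends [ 55.37223497 204.67078185] [183.8217931   97.44767955] upper fork [179.22483217 119.17946747] wrist end [314.04908911 182.61201733] fork in [380.53886782 248.80558305]
side crop ends [ 61.03304523 202.64572006] [189.00033921  95.80091228] upper fork [184.55089333 117.4159866 ] wrist end [310.84337375 164.23247193] fork in [376.85379111 230.71203133]
```

```bash
python3 -m handwheel '[{"delta_pos":[0.05,0.03,-0.18],"twist":[0,0,0]},{"delta_pos":[0.07,0.05,-0.12],"twist":[0,0,0]},{"delta_pos":[0.06,0.04,-0.12],"twist":[0,0,0]},{"delta_pos":[0,0,0],"twist":[0,0,0]}]'
python3 -m handwheel '[{"delta_pos":[0,0,0],"twist":[0,0,0]},{"delta_pos":[0,0,0],"twist":[0,0,0]},{"delta_pos":[0,0,0],"twist":[0,0,0]},{"delta_pos":[0,0,0],"twist":[0,0,0]},{"delta_pos":[0,0,0],"twist":[0,0,0]},{"delta_pos":[0,0,0],"twist":[0,0,0]},{"delta_pos":[0,0,0],"twist":[0,0,0]}]' -1 60
python3 -c "
from h import *
state()"
```

```text
time_s: 11.08
ee_pos: [665.6, -15.6, 140.8]
orientation: [3.139, -0.614, 0.447]
contact_force: [0.5, 0.3, -0.1]
opening: 85.4
grip_force: 0.0
time_s: 11.95
ee_pos: [666.0, -16.2, 142.5]
orientation: [3.138, -0.616, 0.448]
contact_force: [-6.1, -1.7, 4.9]
opening: 38.0
grip_force: 59.6
t 11.95 p [666.017 -16.241 142.507] y [ 0.431 -0.902  0.003] z [ 0.522  0.246 -0.816] F [-6.123 -1.654  4.88 ] op 38.043869923247286 g 59.590712785720825 q [-0.356  0.245  1.83   0.671  0.726  0.334]
```

```bash
python3 -m handwheel '[{"delta_pos":[-0.1,-0.05,0.16],"twist":[0,0,0]},{"delta_pos":[-0.26,-0.12,0.41],"twist":[0,0,0]},{"delta_pos":[-0.41,-0.2,0.65],"twist":[0,0,0]},{"delta_pos":[-0.3,-0.15,0.8],"twist":[0,0,0]},{"delta_pos":[0,0,0],"twist":[0,0,0]}]'
python3 - <<'E'
from h import *
yaw=np.radians(-17.6);a=np.radians(9);cy,sy=np.cos(yaw),np.sin(yaw);ux=np.array([cy*np.cos(a),sy*np.cos(a),np.sin(a)]);uy=np.array([-sy,cy,0]);uz=np.cross(ux,uy)
C=np.array([591.2,-321.5,30]);M=np.c_[np.cross(ux,-uz),ux,-uz]
p=C+54*uy+6*ux+(20-14)*uz;print(p,uy,uz);goal(p+100*uz,M)
W=snap('wrist','w6')
E
```

```text
time_s: 12.58
ee_pos: [603.6, -49.4, 269.3]
orientation: [3.127, -0.622, 0.451]
contact_force: [0.4, -0.6, -0.2]
opening: 37.7
grip_force: 60.7
[ 612.28203472 -271.5357808    36.86473683] [0.30236989 0.95319067 0.        ] [-0.14911187  0.04730107  0.98768834]
t 12.575 p [603.564 -49.429 269.298] y [ 0.429 -0.903  0.011] z [ 0.53   0.241 -0.813] F [ 0.405 -0.578 -0.166] op 37.74227585721088 g 60.734513998031616 q [-0.472 -0.037  1.85   0.576  0.992  0.414]
dpos units [-0.103 -3.623 -2.228] twist units [-6.57   3.54   8.479]
```

View pics/w6.png

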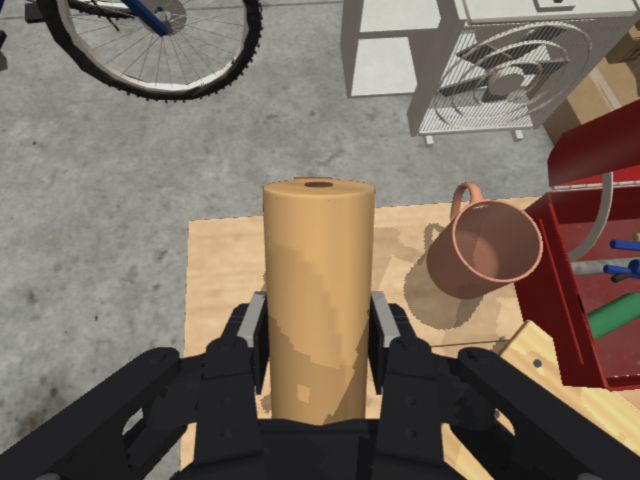

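The round is held cleanly, with its upper end at (319,187). I'll swing it level over the board.

```bash
python3 -m handwheel '[{"delta_pos":[-0.01,-0.4,0],"twist":[-0.73,0.39,0.94]},{"delta_pos":[-0.01,-0.4,0],"twist":[-0.73,0.39,0.94]},{"delta_pos":[-0.01,-0.4,0],"twist":[-0.73,0.39,0.94]},{"delta_pos":[-0.01,-0.4,0],"twist":[-0.73,0.39,0.94]},{"delta_pos":[-0.01,-0.4,-0.1],"twist":[-0.73,0.39,0.94]},{"delta_pos":[-0.01,-0.4,-0.2],"twist":[-0.73,0.39,0.94]},{"delta_pos":[-0.01,-0.4,-0.4],"twist":[-0.73,0.39,0.94]},{"delta_pos":[-0.01,-0.4,-0.4],"twist":[-0.73,0.39,0.94]},{"delta_pos":[-0.01,-0.4,-0.4],"twist":[-0.73,0.39,0.94]},{"delta_pos":[0,0,0],"twist":[0,0,0]}]'
cat > pl.py <<'E'
from h import *
yaw=np.radians(-17.6);a=np.radians(9);cy,sy=np.cos(yaw),np.sin(yaw);ux=np.array([cy*np.cos(a),sy*np.cos(a),np.sin(a)]);uy=np.array([-sy,cy,0]);uz=np.cross(ux,uy)
C=np.array([591.2,-321.5,30]);M=np.c_[np.cross(ux,-uz),ux,-uz]
def tgt(x,y,h): return C+y*uy+x*ux+(6+h)*uz
def proj(c,X):
    f=240/np.tan(np.radians(c["vfov"])/2);T=np.array(c["T"]);v=T[:3,:3].T@(X-T[:3,3]);return np.array([c["cx"],c["cy"]])+f*v[:2]/v[2]
E
python3 - <<'E'
from pl import *
goal(tgt(6,54,40),M)
print("box corner",plane(load("w3"),(402,113),80),plane(load("w3"),(402,113),130))
D=snap('side','s7');import cv2
s,m=state();A=s["ee_pos"]-14*m[:,2]
print("expected ends",[proj(D,A+k*m[:,0]) for k in(54,-146)], "x tool",m[:,0])
cv2.imwrite('pics/c7.png',cv2.resize(D["frame"][120:320,300:500,::-1],(600,600)))
E
```

```text
time_s: 13.88
ee_pos: [594.1, -261.8, 167.8]
orientation: [3.0, 0.001, 1.258]
contact_force: [-1.0, 0.7, -0.7]
opening: 38.0
grip_force: 60.7
t 13.875 p [ 594.105 -261.8    167.792] y [ 0.942 -0.305  0.142] z [ 0.134 -0.045 -0.99 ] F [-0.956  0.729 -0.735] op 37.95658840796191 g 60.697996616363525 q [-0.565  0.328  1.532  0.037  1.143 -0.265]
dpos units [ 0.204 -0.131 -1.524] twist units [-0.036 -0.169  0.069]
box corner [ 658.078 -279.116   80.   ] [ 638.609 -274.87   130.   ]
t 13.925 p [ 595.101 -261.887  169.899] y [ 0.941 -0.305  0.145] z [ 0.137 -0.046 -0.989] F [-0.029 -0.336 -1.03 ] op 38.02193482071745 g 60.69746732711792 q [-0.565  0.326  1.531  0.038  1.144 -0.264]
expected ends [array([392.332, 183.388]), array([363.452, 218.517])] x tool [ 0.308  0.951 -0.002]
```

View pics/c7.png

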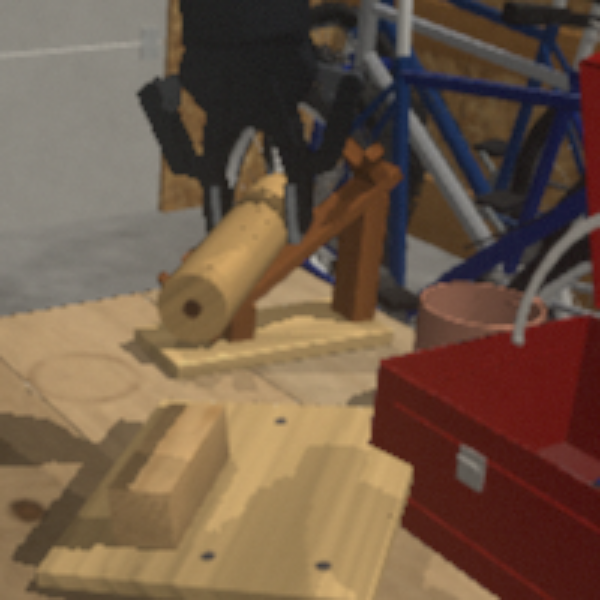

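The round is level over the board: its near end is at crop (193,308), about 4 px below prediction, and the far end shows the same offset. The toolbox corner at crop (380,362) is close to the grip spot, so I'll work out the clearance.

```bash
python3 - <<'E'
from pl import *
W=load("w3");D=load("s7")
for a,b in [((402,113),(300+380/3,120+362/3))]:
    X,e=tri(W,a,D,b);print(X,e,"board",(X-C)@ux,(X-C)@uy,(X-C)@uz)
for p in[(300+378/3,120+440/3)]: 
    o,d=ray(D,p);X=o+d*((C-o)@uz)/(d@uz);print("base corner on board",(X-C)@ux,(X-C)@uy)
E
```

```text
[ 665.13408319 -278.80317722   91.32019284] 21.374361039196653 board 66.44693944955529 63.05365367614763 51.56039544483521
base corner on board 73.01723290340769 64.49825842545168
```

```bash
python3 - <<'E'
from pl import *
import cv2
S,D,W3,W1=load("scene0"),load("side0"),load("w3"),load("w1")
def corner(c):
    h=cv2.cvtColor(c["frame"],cv2.COLOR_RGB2HSV);m=(((h[...,0]<6)|(h[...,0]>174))&(h[...,1]>150)&(h[...,2]>50)).astype(np.uint8)
    m=cv2.morphologyEx(m,cv2.MORPH_OPEN,np.ones((3,3)));n,l,st,_=cv2.connectedComponentsWithStats(m);k=1+st[1:,4].argmax();ys,xs=np.where(l==k);i=xs.argmin()
    return xs[i],np.unique(ys[xs<=xs[i]+1])[[0,-1]]
for n,c in zip(("S","D","W3","W1"),(S,D,W3,W1)): print(n,corner(c))
s=(200+553/3,130+258/3);d=(426,240);w=(402,113)
for a,p,b,q in((S,s,D,d),(S,s,W3,w),(D,d,W3,w)):
    X,e=tri(a,p,b,q);print(X,e,"board",(X-C)@ux,(X-C)@uy,(X-C)@uz)
cv2.imwrite("pics/c8.png",np.hstack([cv2.resize(W3["frame"][40:240,340:540,::-1],(400,400)),cv2.resize(D["frame"][140:340,380:580,::-1],(400,400))]))
E
```

```text
S (np.int64(392), array([170, 179]))
D (np.int64(427), array([240, 246]))
W3 (np.int64(512), array([45, 59]))
W1 (np.int64(594), array([271, 274]))
[ 672.42038299 -282.39837838   95.91784615] 4.114708076404182 board 75.09959333903 61.829899160802825 54.8449133369214
[ 657.36698472 -283.3961472    97.50141317] 15.92681856390958 board 61.47319695671503 56.327140839820636 58.60642887880606
[ 664.15768777 -278.64973845   92.71268419] 20.564176183618997 board 65.69971637737373 62.90467749788651 53.088592878200124
```

View pics/c8.png

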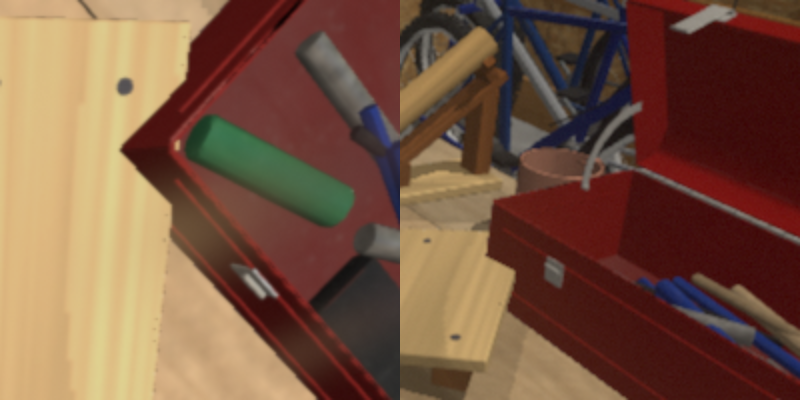

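The toolbox corner pokes up through the board near (75,62) in board coordinates. That leaves over 20 mm to the finger if I open only part-way.

```bash
python3 -m handwheel '[{"delta_pos":[0.2,-0.13,-0.3],"twist":[-0.04,-0.17,0.07]},{"delta_pos":[0,0,-0.5],"twist":[0,0,0]},{"delta_pos":[0,0,-0.4],"twist":[0,0,0]},{"delta_pos":[0,0,-0.3],"twist":[0,0,0]},{"delta_pos":[0,0,0],"twist":[0,0,0]},{"delta_pos":[0,0,0],"twist":[0,0,0]}]'
python3 - <<'E'
from pl import *
goal(tgt(7,54,8),M)
E
```

```text
time_s: 14.68
ee_pos: [609.3, -271.5, 84.5]
orientation: [2.973, 0.004, 1.264]
contact_force: [-0.2, 0.1, 0.0]
opening: 37.9
grip_force: 60.7
t 14.675 p [ 609.322 -271.494   84.469] y [ 0.94  -0.297  0.168] z [ 0.159 -0.054 -0.986] F [-0.172  0.059  0.049] op 37.93212215464381 g 60.697656869888306 q [-0.568  0.445  1.565  0.049  0.969 -0.286]
dpos units [ 0.045  0.001 -0.659] twist units [ 0.079  0.114 -0.009]
```

```bash
python3 -m handwheel '[{"delta_pos":[0.04,0,-0.35],"twist":[0.08,0.11,0]},{"delta_pos":[0,0,-0.3],"twist":[0,0,0]},{"delta_pos":[0,0,0],"twist":[0,0,0]},{"delta_pos":[0,0,0],"twist":[0,0,0]}]' | grep -E "ee_pos|contact"
python3 -m handwheel '[{"delta_pos":[0,0,-0.05],"twist":[0,0,0]},{"delta_pos":[0,0,0],"twist":[0,0,0]}]' | grep -E "ee_pos|contact"
python3 - <<'E'
from pl import *
goal(tgt(7,54,0),M)
E
```

```text
ee_pos: [611.1, -271.3, 44.6]
contact_force: [-0.4, -0.8, -0.4]
ee_pos: [611.0, -271.2, 41.5]
contact_force: [-0.9, 0.1, -0.3]
t 15.425 p [ 610.965 -271.196   41.45 ] y [ 0.942 -0.298  0.155] z [ 0.148 -0.046 -0.988] F [-0.921  0.114 -0.321] op 38.10150097549667 g 60.697957277297974 q [-0.566  0.513  1.567  0.051  0.912 -0.288]
dpos units [ 0.038 -0.011 -0.074] twist units [-0.009 -0.014 -0.011]
```

```bash
for i in 1; do python3 -m handwheel '[{"delta_pos":[0,0,-0.03],"twist":[0,0,0]},{"delta_pos":[0,0,0],"twist":[0,0,0]}]' | grep -E "ee_pos|contact"; done
python3 -m handwheel '[{"delta_pos":[0,0,-0.025],"twist":[0,0,0]},{"delta_pos":[0,0,0],"twist":[0,0,0]}]' | grep -E "ee_pos|contact"
python3 -c "from workcell import readout;print(readout.read_state()['ft_torque'])"
```

```text
ee_pos: [611.2, -271.4, 40.4]
contact_force: [-1.5, 0.9, 5.2]
ee_pos: [611.2, -271.4, 40.3]
contact_force: [-6.7, 2.2, 12.7]
[ 0.4953825   0.80224329 -0.04020761]
```

```bash
python3 -m handwheel '[{"delta_pos":[0,0,0.03],"twist":[0,0,0]},{"delta_pos":[0,0,0],"twist":[0,0,0]}]' | grep -E "ee_pos|contact"
python3 -m handwheel '[{"delta_pos":[-0.031,0.01,-0.005],"twist":[0,0,0]},{"delta_pos":[0,0,0],"twist":[0,0,0]}]' | grep -E "ee_pos|contact"
python3 -m handwheel '[{"delta_pos":[-0.025,0.008,-0.004],"twist":[0,0,0]},{"delta_pos":[0,0,0],"twist":[0,0,0]}]' | grep -E "ee_pos|contact"
```

```text
ee_pos: [611.2, -271.4, 40.4]
contact_force: [-2.7, 0.5, 5.8]
ee_pos: [610.2, -271.2, 40.3]
contact_force: [1.2, -0.2, 4.6]
ee_pos: [608.4, -270.7, 40.0]
contact_force: [1.3, 0.1, 6.1]
```

```bash
python3 -m handwheel '[{"delta_pos":[-0.025,0.008,-0.004],"twist":[0,0,0]},{"delta_pos":[0,0,0.02],"twist":[0,0,0]},{"delta_pos":[0,0,0],"twist":[0,0,0]}]' | grep -E "ee_pos|contact"
python3 - <<'E'
from pl import *
import cv2
goal(tgt(0.7,54,0),M)
W=snap('wrist','w9')
# row profile across chock/round where both visible: sample along board x at chock-top height and print brightness
g=cv2.cvtColor(W["frame"],cv2.COLOR_RGB2GRAY)
for y in (25,10):
    print(y,[int(g[tuple(np.round(proj(W,C+x*ux+y*uy+38*uz)[::-1]).astype(int))]) for x in range(-64,30,2)])
E
```

```text
ee_pos: [605.2, -269.3, 39.4]
contact_force: [-0.5, -0.4, 2.5]
t 17.05 p [ 605.198 -269.34    39.42 ] y [ 0.942 -0.298  0.153] z [ 0.146 -0.045 -0.988] F [-0.512 -0.446  2.518] op 38.23923534688054 g 61.10887169837952 q [-0.569  0.506  1.582  0.051  0.906 -0.291]
dpos units [ 0.035 -0.01  -0.056] twist units [-0.019 -0.038 -0.011]
25 [20, 21, 21, 20, 20, 18, 24, 23, 24, 15, 15, 16, 14, 15, 15, 15, 16, 17, 16, 16, 136, 123, 101, 79, 94, 107, 117, 128, 136, 142, 147, 149, 153, 154, 153, 153, 150, 158, 141, 122, 146, 146, 142, 13, 15, 14, 12]
10 [14, 13, 12, 156, 154, 167, 172, 171, 15, 15, 17, 15, 15, 15, 15, 13, 13, 15, 14, 14, 11, 14, 13, 13, 14, 15, 13, 14, 12, 13, 13, 14, 15, 13, 14, 13, 14, 13, 11, 13, 14, 15, 13, 13, 13, 14, 12]
```

```bash
Z='[{"delta_pos":[0,0,0],"twist":[0,0,0]},{"delta_pos":[0,0,0],"twist":[0,0,0]},{"delta_pos":[0,0,0],"twist":[0,0,0]}]'
python3 -m handwheel '[{"delta_pos":[0,0,0],"twist":[0,0,0]},{"delta_pos":[0,0,0],"twist":[0,0,0]},{"delta_pos":[0,0,0],"twist":[0,0,0]}]' -0.02 20|grep -E "contact|opening|grip"
python3 -m handwheel '[{"delta_pos":[0,0,0],"twist":[0,0,0]},{"delta_pos":[0,0,0],"twist":[0,0,0]},{"delta_pos":[0,0,0],"twist":[0,0,0]}]' 0.1 20|grep -E "contact|opening|grip"
python3 -m handwheel '[{"delta_pos":[0,0,0],"twist":[0,0,0]},{"delta_pos":[0,0,0],"twist":[0,0,0]},{"delta_pos":[0,0,0],"twist":[0,0,0]}]' 0.35 20
python3 - <<'E'
from pl import *
snap('side','s10')
E
```

```text
contact_force: [-0.5, -0.2, 0.6]
opening: 42.1
grip_force: 0.0
contact_force: [0.6, 0.2, 0.4]
opening: 46.7
grip_force: 0.0
time_s: 18.23
ee_pos: [606.0, -269.6, 40.0]
orientation: [2.986, -0.001, 1.265]
contact_force: [-0.2, -0.2, 0.2]
opening: 57.4
grip_force: 0.0
```

```bash
python3 -m handwheel '[{"delta_pos":[-0.03,0.01,0.2],"twist":[0,0,0]},{"delta_pos":[-0.06,0.02,0.4],"twist":[0,0,0]},{"delta_pos":[-0.1,0.03,0.7],"twist":[0,0,0]},{"delta_pos":[-0.12,0.04,0.8],"twist":[0,0,0]},{"delta_pos":[-0.2,0.04,0.8],"twist":[0,0,0]},{"delta_pos":[-0.2,0,0.8],"twist":[0,0,0]},{"delta_pos":[-0.2,0,0.4],"twist":[0,0,0]},{"delta_pos":[0,0,0],"twist":[0,0,0]},{"delta_pos":[0,0,0],"twist":[0,0,0]}]'
python3 - <<'E'
from pl import *
import cv2
state();W=snap('wrist','w11')
g=cv2.cvtColor(W["frame"],cv2.COLOR_RGB2GRAY)
# profiles along board x at the round's/chock's height; along y on the round's axis
for y in (-80,-40,0,25,60,90):
    print("y",y,[int(g[tuple(np.round(proj(W,C+x*ux+y*uy+38*uz)[::-1]).astype(int)).__class__(np.clip(np.round(proj(W,C+x*ux+y*uy+38*uz)[::-1]).astype(int),0,[479,639]))]) for x in range(-64,30,2)])
print("along round",[(y,W["frame"][tuple(np.clip(np.round(proj(W,C+1*ux+y*uy+40*uz)[::-1]).astype(int),0,[479,639]))].tolist()) for y in range(-116,136,8)])
E
```

```text
time_s: 19.4
ee_pos: [550.9, -260.7, 284.9]
orientation: [2.988, -0.001, 1.264]
contact_force: [-1.1, -0.0, -0.3]
opening: 57.8
grip_force: 0.0
t 19.4 p [ 550.909 -260.74   284.866] y [ 0.942 -0.298  0.153] z [ 0.146 -0.045 -0.988] F [-1.09  -0.007 -0.342] op 57.798309531109126 g 0.0 q [-0.608  0.144  1.512  0.048  1.34  -0.31 ]
y -80 [199, 196, 145, 164, 174, 168, 156, 166, 164, 176, 175, 157, 169, 172, 184, 186, 195, 200, 200, 201, 198, 108, 100, 109, 112, 123, 135, 147, 159, 169, 172, 176, 172, 168, 166, 172, 185, 182, 169, 151, 146, 167, 166, 166, 167, 168, 169]
y -40 [154, 151, 170, 191, 192, 190, 198, 192, 188, 195, 180, 187, 191, 193, 200, 199, 203, 200, 199, 204, 201, 95, 110, 127, 134, 148, 161, 173, 184, 193, 194, 196, 195, 193, 192, 190, 187, 179, 172, 154, 152, 170, 170, 168, 168, 180, 190]
y 0 [152, 151, 154, 183, 178, 190, 191, 193, 178, 182, 192, 193, 200, 201, 207, 208, 205, 193, 187, 205, 195, 89, 106, 117, 134, 148, 161, 173, 183, 190, 193, 196, 197, 197, 192, 193, 187, 187, 178, 160, 155, 175, 195, 195, 195, 194, 195]
y 25 [150, 150, 169, 187, 184, 194, 194, 190, 1
[... 742 characters left out ...]
, [179, 146, 109]), (-92, [211, 170, 117]), (-84, [205, 161, 106]), (-76, [208, 163, 108]), (-68, [212, 166, 110]), (-60, [213, 167, 111]), (-52, [215, 169, 111]), (-44, [230, 189, 125]), (-36, [231, 190, 126]), (-28, [230, 193, 126]), (-20, [230, 193, 127]), (-12, [231, 194, 128]), (-4, [230, 193, 127]), (4, [230, 193, 127]), (12, [230, 193, 127]), (20, [230, 191, 127]), (28, [230, 191, 126]), (36, [230, 188, 125]), (44, [229, 186, 123]), (52, [227, 183, 123]), (60, [226, 181, 120]), (68, [224, 181, 120]), (76, [229, 192, 127]), (84, [230, 194, 128]), (92, [230, 195, 129]), (100, [230, 193, 127]), (108, [144, 116, 78]), (116, [230, 207, 144]), (124, [225, 189, 141]), (132, [222, 185, 138])]
```

The pixel profiles show the round lying parallel to the chock and touching it. It spans y from about −96 to +105 across the board. I'll check that nothing is moving, then hand in.

```bash
python3 -m handwheel '[{"delta_pos":[0,0,0],"twist":[0,0,0]},{"delta_pos":[0,0,0],"twist":[0,0,0]},{"delta_pos":[0,0,0],"twist":[0,0,0]},{"delta_pos":[0,0,0],"twist":[0,0,0]}]' >/dev/null
python3 - <<'E'
from pl import *
a=snap('side','s12')["frame"].astype(int);import time
from workcell import cams,workorder
for i in range(8): b=cams.capture('side')["frame"].astype(int)
print("moved px",(abs(a-b).max(2)[220:400,280:480]>40).sum())
print(workorder.sign_off())
E
```

```text
moved px 0
the job is handed in; nothing more can be done
None
```

The job is handed in at about 20 s: the chock was laid on the board and let go first, then the round was laid level across the slope against its uphill side, about 5 mm off the middle of the board's width, and neither was moving just before hand-in; I viewed 12 pictures, over the limit of 10.

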